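# Shim the rocking thickness gauge

## Robot

A 6-joint arm with a two-finger parallel gripper is mounted at the origin on the work surface. World frame = base frame: x ahead of the robot, y to its left, z up, the work surface at z = 0. Lengths are in m, angles in rad, forces in N, time in s.
With the tool pointing down it reaches from about 0.3 to 0.775 m from the base axis. Payload 14.6 kg.
Tool frame: the origin (TCP) lies midway between the tips of the shut fingers; the grasp point (between the pads) lies 19 mm behind it; x points along the fingers, y is the direction in which the jaws open and shut, and the axes are right-handed (so a half turn about x gives the same grasp; the last joint's range is limited). The gripper opens to 94 mm and grips with 3 to 60 N. Pads are 16 mm wide; open, the fingers measure 119 mm over their backs; the gripper's body (75 mm by 177 mm) begins 78 mm behind the grasp point.
Start: joints at [1.213, 0.3, 1.521, -0, 1.321, -0.067], TCP at [0.158, 0.527, 0.205] pointing down, gripper open.
Joint ranges: [-3.03, 3.03], [-0.79, 2.21], [0.23, 2.52], [-1.04, 4.18], [0, 3.07], [-2.55, 2.55]. Speed limits (rad/s): [2.22, 2.22, 2.57, 3.14, 3.14, 3.14].

## Interface

Orientations are given as a rotation vector (axis times angle).
In Python, from cell import arm gives the robot as it stands.
- The arm moves only by the tool move_arm, never from a script. Its argument "steps" is a list of rows, each a list of 7 numbers: the shift along the tool's x, y, z scaled (see below), then the turn, a rotation vector about the tool's x, y, z scaled (see below), then the closure, from -1 (fully open) to 1 (shut). In form: [[tx, ty, tz, rx, ry, rz, gripper], ...]. A call has 1 to 20 rows; each row is the pose to reach, as a shift and turn from the pose measured when the call began, along the tool's axes at that moment, turning the shorter way round; what a row does not reach only later rows make up. The controller multiplies each number of a shift by 0.12 m and each number of a turn by 180 degrees. A row lasts 1/12 s, in which the tool goes at most 41.7 mm and 7.16 degrees, less where a joint would pass 70% of its speed; a pose out of reach is approached as far as the arm can. A call with a number of a shift or a turn outside -1 to 1 is refused whole. A call with a gripper value outside its range is refused whole. The fingers move at their own pace and stop on an object; "newtons" is the grip in N (left out, the last holds). Time passes only in rows, so rows that repeat a pose let the fingers close. It gives the time, the measured TCP pose, the force and the opening at its end, in the units of the state.
- arm.get_obs(): the state, without advancing time (a new reading comes with each control period).
- arm.get_image(name): name is "scene" or "top" or "wrist"; returns a dict with "pixels" (420x560x3 uint8, red, green, blue), "range_z" (420x560 float32, m along the optical axis (not along the pixel's ray), 0 where there is no reading), "K" (3x3 intrinsics, pixels), "R" (3x3) and "t" (3): a world point X has camera coordinates R X + t. Camera axes: x right, y down, z forward; pixel columns grow to the right and rows downward; lengths in m; the calibration is good to about 2 mm. A picture is of the moment at which its call begins.
- arm.close_job(): hands the job in, once; it reports no verdict.
Trained networks look in a picture, given as the dict that the camera call returned (one of the last four; its "shot" number tells which), for a name from the list of things; names that differ only in an ending like _2 or _b are one class to them, and where a whole thing is asked for, a point or a joint stands for the part that bears it (a point fixed in the world has none). Each returns a list of dicts, best first, with "p" (0 to 1); they miss things now and then, are a little off and sometimes report something else, mostly with a low value. They report only what shows in the picture. A call takes as long as a camera call. They do not tell look-alikes from the thing itself.
- arm.trace(label, picture): "mask" (420x560 bool, what is visible of it) and "rect" ([centre column, centre row, width, height] in pixels, round what is visible of it).
The state is a dict: "time_s": time; "qpos": joint angles; "qd": joint speeds; "effort": joint torques, N m; "ee_pos": TCP position; "ee_rot": TCP orientation; "ft_force": force on the tool from outside, world axes, zero at the start; "ft_torque": the same for the moment, N m; "width": opening from 0.0 (shut) to 1.0 (fully open).
Only numpy, scipy, OpenCV 4.12 (cv2) and the standard library are available. Lean on these libraries where they do the work, as an engineer would, in place of code of your own. Each camera call takes 0.05 s, during which the arm holds its last target. There are 200 camera calls.

## Task

The green thickness gauge rocks because the foot nearest the wooden wedge (front left, seen from the robot) has lost its rubber boot. With the fingertips, nudge the wedge round to point at that bare foot if need be, then push it thin end first under the foot until the gauge is level and sits firmly on all its feet. Keep the wedge flat on the bench (never pick it up), do not touch the gauge itself, shift it or jack it past level, and leave the other things alone.

Things in the scene. Friction and masses are not known exactly. Their poses are not given: they have to be found in the camera images.
- gauge: Loose 4 kg gauge: green cast base with a slim C-arm and dial, 225 mm high, at its rear. Origin: centre of the footprint, at bench height when level; x to its rear, y to its left, z up. Feet lie under the middles (a small bolt head on top) of four round corner lugs, 64 mm across, at x = +-85, y = +-90 mm. When level, base and lugs span 40 to 58 mm above the bench, lug bosses reach 75 mm.
- bare_foot (a point): Lowest point of the front-left foot (gauge x = -85, y = +90 mm), a bare steel half ball of 24 mm radius; the other three wear 10 mm rubber boots (radius 34 mm). At the start the gauge leans 4 to 5 degrees on to it with some 4 N, touching the bench; getting the thin end under may take 15 N; level, it is 10 mm above the bench. Past level the wedge goes tight.
- rear_foot: Black rubber-booted half-ball foot, 34 mm radius, at the gauge's rear-right corner, diagonally opposite the bare foot. It is part of the gauge and its frame is the gauge's own frame; the foot's lowest point lies at x = +85, y = -90, z = 0 mm in it: about 10 mm above the bench at the start, on the bench when the gauge is level and steady.
- wedge: Loose wooden wedge, 50 g, 130 mm long (x), 50 wide (y), flat underneath; the top slopes from 18 mm high at the square thick end (x = -65) to 2 mm at the thin end (x = +65). Origin: centre of the underside. Lies before that foot, thin end roughly towards it. Friction about 0.55: it stays where pushed. With the gauge level the foot stands at its mid-length (10 mm thick) or up to 10 mm past it.
- glue: Bystander: white glue bottle, 56 mm diameter, 150 mm high. Origin: centre of its underside.
- offcut: Bystander: wood offcut 110 x 50 x 30 mm. Origin: centre of its underside.
- screwdriver: Bystander: screwdriver lying on the bench. Origin: middle of its underside.
There are look-alikes about, which are no part of the job. Several things have the shape of the wedge; the one meant has the colours described above.

How it is judged:
On the way:
1. the foot rides up on the wedge's thin end (x of bare_foot in the frame of wedge between 0.025 and 0.075 m and y of bare_foot in the frame of wedge between -0.025 and 0.025 m and contact force between wedge and gauge above 0.5 N), for 0.05 s.
At the end, for the whole second after the job is handed in: The gauge is at rest and level within 0.015 rad, the bare foot rests on the wedge (over 1.5 N, within its width) and the rear-right foot bears on the bench (over 1 N), so that it can no longer rock; the wedge lies flat (angle between gauge's own z axis and vertical below 0.015 rad and contact force between rear_foot and anything else above 1 N and contact force between wedge and gauge above 1.5 N and height (world z) of bare_foot above 0.008 m and y of bare_foot in the frame of wedge between -0.025 and 0.025 m and angle between wedge's own z axis and vertical below 0.05 rad and linear speed of each of gauge, wedge below 0.01 m/s); the robot touches nothing.
It fails at once if the wedge is lifted off the bench or tipped (height (world z) of wedge above 0.008 m or angle between wedge's own z axis and vertical above 0.15 rad).
It fails at once if the robot touches the gauge itself (over 0.5 N) (contact force between any of the fingers, the arm and gauge above 0.5 N).
It fails at once if the gauge is shoved more than 15 mm (distance of gauge from where it was at the start of the episode above 0.015 m).
It fails at once if the gauge is jacked well past level (height (world z) of bare_foot above 0.0145 m).
It fails at once if a bystander is moved more than 15 mm (distance of any of glue, offcut, screwdriver from where it was at the start of the episode above 0.015 m).
It also fails if it takes over 72 s, if anything falls off the work surface, if the arm or the gripper's body presses on something with over 40 N, if the wrist force passes 120 N, or if a joint passes its speed limit or range.

## Working session

There is one attempt and no reset: what is moved stays moved. The work goes in short steps, Python scripts to look and compute and a tool call to move; the robot and the scene stay as the last step left them, time stands still between calls to the robot, and variables do not carry over. Pictures are saved under pics/ and viewed, about 8 in all and at most 12, crops included, and the job is handed in when it is done.

Besides the shell and the picture viewer there is one more tool, called after "Request:" as name(argument=value, ...) on one line, values as JSON. move_arm: Moves the arm, as the interface text tells. Its arguments: {"type":"object","properties":{"steps":{"type":"array","items":{"type":"array","items":{"type":"number","minimum":-1,"maximum":1}}},"newtons":{"type":"number"}},"required":["steps"]}

```bash
mkdir -p pics; ls; cat > h.py <<'E'
import numpy as np, cv2
from cell import arm
def save(im,name,crop=None,s=1):
    p=im["pixels"][:,:,::-1]
    if crop: a,b,c,d=crop; p=p[b:d,a:c]
    p=cv2.resize(p,None,fx=s,fy=s,interpolation=cv2.INTER_CUBIC); cv2.imwrite("pics/"+name,p)
def world(im,m):
    v,u=np.nonzero(m&(im["range_z"]>0)); z=im["range_z"][v,u]
    c=np.linalg.inv(im["K"])@np.stack([u*z,v*z,z])
    return ((im["R"].T)@(c-np.array(im["t"]).reshape(3,1))).T
E
python3 - <<'E'
from h import *
for n in("top","scene"):
    im=arm.get_image(n); save(im,n+"0.png")
    for l in("gauge","wedge","glue","offcut","screwdriver"):
        for d in arm.trace(l,im)[:4]:
            P=world(im,d["mask"]); 
            if len(P)>5: print(n,l,round(d["p"],2),np.round(d["rect"]),np.round(np.median(P,0),3),np.round(np.percentile(P,[2,98],axis=0),3).tolist())
o=arm.get_obs();print(o["ee_pos"],o["ee_rot"],o["width"],o["time_s"])
E
```

```text
pics
top gauge 0.86 [349. 152. 124. 124.] [ 0.746 -0.145  0.062] [[0.617, -0.25, 0.046], [0.841, -0.026, 0.229]]
top gauge 0.59 [213. 195.  41.  52.] [0.639 0.171 0.029] [[0.588, 0.132, 0.002], [0.69, 0.21, 0.033]]
top wedge 0.67 [291. 230.  37.  58.] [ 0.558 -0.019  0.009] [[0.499, -0.057, -0.0], [0.62, 0.016, 0.018]]
top wedge 0.64 [374. 268.  57.  42.] [ 0.474 -0.215  0.009] [[0.433, -0.274, -0.0], [0.514, -0.155, 0.018]]
top wedge 0.64 [317. 325.  58.  26.] [ 0.339 -0.079  0.009] [[0.315, -0.14, 0.001], [0.364, -0.015, 0.018]]
top wedge 0.61 [212. 131.  32.  55.] [0.802 0.174 0.009] [[0.744, 0.145, -0.001], [0.869, 0.205, 0.018]]
top glue 0.88 [428. 216.  40.  25.] [ 0.583 -0.312  0.098] [[0.561, -0.34, 0.009], [0.611, -0.298, 0.15]]
top offcut 0.95 [213. 196.  40.  53.] [0.637 0.171 0.029] [[0.587, 0.13, 0.004], [0.689, 0.212, 0.033]]
top screwdriver 0.64 [268. 114.   9.  82.] [0.804 0.039 0.021] [[0.745, 0.03, -0.001], [0.932, 0.054, 0.026]]
scene gauge 0.59 [184. 195. 111. 129.] [ 0.756 -0.115  0.061] [[0.625, -0.25, 0.037], [0.86, -0.016, 0.229]]
scene wedge 0.7 [220. 333.  66.  47.] [0.806 0.174 0.009] [[0.747, 0.143, -0.001], [0.871, 0.204, 0.018]]
scene wedge 0.69 [266. 149.  13.  38.] [ 0.48 -0.21  0.01] [[0.435, -0.275, -0.0], [0.519, -0.153, 0.018]]
scene wedge 0.66 [276. 217.  58.  29.] [ 0.558 -0.018  0.008] [[0.501, -0.056, -0.002], [0.621, 0.02, 0.018]]
scene wedge 0.65 [336. 163.  43.  43.] [ 0.342 -0.077  0.008] [[0.315, -0.14, -0.002], [0.365, -0.016, 0.018]]
scene glue 0.93 [206. 119.  24.  52.] [ 0.594 -0.31   0.083] [[0.566, -0.334, 0.004], [0.616, -0.298, 0.15]]
scene offcut 0.59 [286. 295.  50.  26.] [0.643 0.175 0.029] [[0.588, 0.129, -0.001], [0.694, 0.215, 0.033]]
scene screwdriver 0.98 [178. 286.  87.  43.] [0.802 0.042 0.02 ] [[0.746, 0.018, -0.002], [0.926, 0.053, 0.027]]
[0.15768263 0.52687936 0.20542422] [ 0.22818293  1.5587069  -0.22827235] 1.0011621514959084 0.6
```

View pics/top0.png

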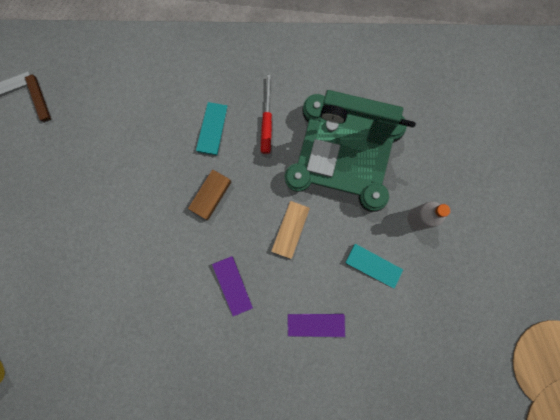

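```bash
python3 - <<'E'
from h import *
im=arm.get_image("top"); save(im,"top1.png",(260,80,420,260),3.3)
for d in arm.trace("wedge",im)[:4]:
    P=world(im,d["mask"])
    print(np.round(d["rect"]),im["pixels"][d["mask"]].mean(0).round())
    r=cv2.minAreaRect(P[:,:2].astype(np.float32)); print(r, cv2.boxPoints(r).round(3).tolist())
    A=np.c_[P[:,:2],np.ones(len(P))]; m=P[:,2]>.003
    g=np.linalg.lstsq(A[m],P[m,2],rcond=None)[0]; print("grad",g, "heading deg",np.degrees(np.arctan2(-g[1],-g[0])), P[:,:2].mean(0))
# gauge lug/bolt heads: base plane & height map
d=arm.trace("gauge",im)[0]; P=world(im,d["mask"]); q=P[P[:,2]<.1]
h=np.histogram(q[:,2],bins=np.arange(.03,.1,.004)); print(h)
E
```

```text
[315. 326.  56.  27.] [ 94.  51. 124.]
((0.33733871579170227, -0.0789186879992485), (0.05459778755903244, 0.1332235038280487), 1.0993366241455078) [[0.3089999854564667, -0.013000000268220901], [0.3109999895095825, -0.1459999978542328], [0.3659999966621399, -0.14499999582767487], [0.3630000054836273, -0.012000000104308128]]
grad [-0.00860527 -0.11444261  0.00332385] heading deg 85.69985534416902 [ 0.33894978 -0.07785796]
[373. 268.  54.  42.] [ 44. 138. 138.]
((0.47467300295829773, -0.2159484475851059), (0.13013765215873718, 0.05043734982609749), 63.06086730957031) [[0.4230000078678131, -0.2630000114440918], [0.46799999475479126, -0.2849999964237213], [0.5270000100135803, -0.16899999976158142], [0.4819999933242798, -0.1469999998807907]]
grad [0.05756577 0.09657875 0.00256037] heading deg -120.7970581102684 [ 0.4743803  -0.21410678]
[214. 132.  31.  50.] [ 43. 130. 130.]
((0.8096526861190796, 0.17589372396469116), (0.05584824085235596, 0.13486669957637787), 80.01663208007812) [[0.7379999756813049, 0.1599999964237213], [0.8709999918937683, 0.13699999451637268], [0.8809999823570251, 0.19200000166893005], [0.7480000257492065, 0.2150000035762787]]
grad [-0.10236155  0.02759346  0.08730654] heading deg -15.086537238651488 [0.80578202 0.1742032 ]
[231. 285.  43.  55.] [ 96.  50. 128.]
((0.42742669582366943, 0.11746711283922195), (0.13178382813930511, 0.053326789289712906), 22.644472122192383) [[0.35600000619888306, 0.11699999868869781], [0.37700000405311584, 0.06700000166893005], [0.49900001287460327, 0.11800000071525574], [0.4779999852180481, 0.16699999570846558]]
grad [ 0.10413576  0.05263216 -0.04106118] heading deg -153.18711500523384 [0.42792147 0.11629284]
(array([  15,   43,   48,   85,  327,  929, 1747, 1620,  865, 1008,  261,
         78,   60,   12,   13,    8,   13]), array([0.03 , 0.034, 0.038, 0.042, 0.046, 0.05 , 0.054, 0.058, 0.062,
       0.066, 0.07 , 0.074, 0.078, 0.082, 0.086, 0.09 , 0.094, 0.098]))
```

The top view shows the wooden wedge at (291,230). Look-alikes are teal (212,130) and (374,267), purple (232,285) and (316,325), and the offcut at (209,195). The bare foot is under the lug bolt at (298,177). I'll choose the wooden one and check it in the crop.

View pics/top1.png

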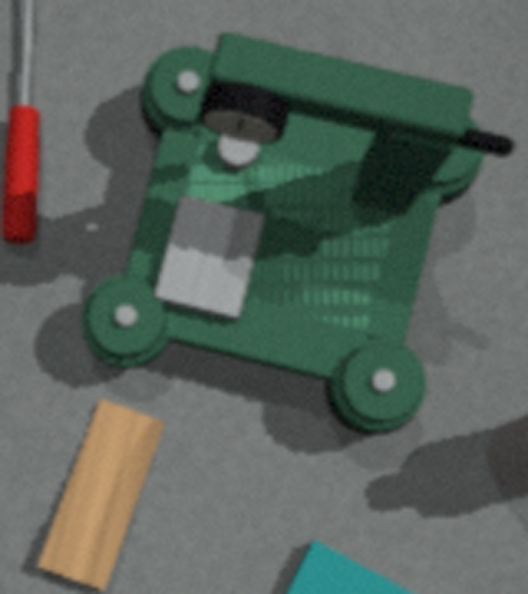

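```bash
cat >> h.py <<'E'
def wedge(im,box=((.42,-.12),(.78,.08))):
    """wooden wedge by colour: returns centre, heading (towards thin end)"""
    hsv=cv2.cvtColor(im["pixels"],cv2.COLOR_RGB2HSV)
    m=(hsv[...,0]>8)&(hsv[...,0]<25)&(hsv[...,1]>80)&(hsv[...,2]>110)
    n,l,s,c=cv2.connectedComponentsWithStats(m.astype(np.uint8))
    for i in sorted(range(1,n),key=lambda i:-s[i,4]):
        P=world(im,l==i)
        if len(P)<60: continue
        c=np.median(P,0)
        if box[0][0]<c[0]<box[1][0] and box[0][1]<c[1]<box[1][1] and c[2]<.03: break
    P=P[P[:,2]<.022]
    r=cv2.minAreaRect(P[:,:2].astype(np.float32)); b=cv2.boxPoints(r)
    e=[b[1]-b[0],b[2]-b[1]]; e=max(e,key=np.linalg.norm); L=np.linalg.norm(e); e=e/L
    A=np.c_[P[:,:2],np.ones(len(P))]; g=np.linalg.lstsq(A,P[:,2],rcond=None)[0]
    if e@g[:2]>0: e=-e
    return np.array(r[0]),np.degrees(np.arctan2(e[1],e[0])),r[1],g,P
E
python3 - <<'E'
from h import *
for n in("top","scene"):
    im=arm.get_image(n); c,h,sz,g,P=wedge(im); print(n,c,h,sz,len(P),g,"gradhead",np.degrees(np.arctan2(-g[1],-g[0])))
    C=-np.array(im["R"]).T@np.array(im["t"]); print("cam",C)
    if n=="top":
      # lug tops: fit circles to green disc outline: use height map bosses & bolts (bright grey small)
      for (u,v) in((298,177),(374,197),(316,104),(398,124)):
        w=np.zeros((420,560),bool); w[v-6:v+7,u-6:u+7]=1
        px=im["pixels"].astype(int); m=w&(px.max(2)-px.min(2)<25)&(px.max(2)>100)
        Q=world(im,m); vv,uu=np.nonzero(m)
        print((u,v),len(Q),uu.mean() if len(uu) else 0,vv.mean() if len(vv) else 0,np.median(Q,0) if len(Q) else 0)
E
```

```text
top [ 0.56064248 -0.01976664] -19.57458 (0.05060529336333275, 0.130991593003273) 1134 [-0.11476768  0.046195    0.07431634] gradhead -21.925219480184673
cam [0.4769223  0.00757784 0.94052424]
(298, 177) 38 297.87179487179486 174.87179487179486 [ 0.6782686  -0.03518064  0.06332657]
(374, 197) 40 376.025 194.675 [ 0.63203967 -0.2089228   0.07252113]
(316, 104) 36 316.72222222222223 103.88888888888889 [ 0.84296632 -0.07826111  0.07264731]
(398, 124) 0 0 0 0
scene [ 0.55858958 -0.01995174] -20.032251 (0.052811212837696075, 0.1336740255355835) 953 [-0.11275499  0.04532161  0.07316381] gradhead -21.89754747105902
cam [0.87202845 0.52158203 1.02431632]
```

The crop confirms it: the wooden wedge is at crop (105,495), heading about -20°, with its thin end towards the lug bolt at crop (125,315). Bolt spacings of 180 and 170 mm match the text. Gauge yaw is -14.7°, which puts the bare foot at about (0.681, -0.040).

```bash
cat >> h.py <<'E'
from scipy.spatial.transform import Rotation as Ro
def go(x,y,z,head):
    """shift and turn numbers to a downward pose, tool z along heading"""
    o=arm.get_obs(); R=Ro.from_rotvec(o["ee_rot"]).as_matrix()
    h=np.radians(head); H=np.array([np.cos(h),np.sin(h),0]); L=np.array([-H[1],H[0],0])
    T=np.c_[[0,0,-1.],L,H]
    d=R.T@(np.array([x,y,z])-o["ee_pos"]); w=Ro.from_matrix(R.T@T).as_rotvec()
    print("shift/.12",np.round(d/.12,3),"turn/pi",np.round(w/np.pi,4),"toolz heading",np.degrees(np.arctan2(R[1,2],R[0,2])).round(1),"F",np.round(o["ft_force"],1),"pos",np.round(o["ee_pos"],4),"t",o["time_s"],"q",np.round(o["qpos"],2),"w",round(o["width"],3))
E
python3 -c "
from h import *
go(.532,.047,.2,-10)"
```

```text
shift/.12 [ 0.045 -2.937  4.135] turn/pi [-0.037 -0.     0.   ] toolz heading -16.7 F [-0.2 -0.7  0.8] pos [0.1577 0.5269 0.2054] t 0.85 q [ 1.21  0.3   1.52  0.    1.32 -0.07] w 0.998
```

Request:
move_arm(steps=[[0,-0.35,0.5,-0.037,0,0,1],[0,-0.7,1,-0.037,0,0,1],[0,-0.7,1,-0.037,0,0,1],[0,-0.7,1,-0.037,0,0,1],[0,-0.7,1,-0.037,0,0,1],[0,-0.7,1,-0.037,0,0,1]])

```text
time_s: 1.35
ee_pos: [0.2491, 0.4117, 0.2058]
ee_rot: [0.139, 1.566, -0.138]
ft_force: [-0.7, -0.3, -0.6]
width: 0.61
```

Request:
move_arm(steps=[[0,-0.35,0.5,0,0,0,1],[0,-0.75,1,0,0,0,1],[0,-0.75,1,0,0,0,1],[0,-0.75,1,0,0,0,1],[0,-0.75,1,0,0,0,1],[0,-0.75,1,0,0,0,1]])

```text
time_s: 1.85
ee_pos: [0.3516, 0.3023, 0.2057]
ee_rot: [0.14, 1.566, -0.139]
ft_force: [-0.4, -0.3, -0.1]
width: 0.189
```

Request:
move_arm(steps=[[0,-0.35,0.5,0,0,0,1],[0,-0.75,0.9,0,0,0,1],[0,-0.75,0.9,0,0,0,1],[0,-0.75,0.9,0,0,0,1],[0,-0.75,0.9,0,0,0,1],[0,-0.75,0.9,0,0,0,1]])

```text
time_s: 2.35
ee_pos: [0.4416, 0.1957, 0.2054]
ee_rot: [0.14, 1.567, -0.139]
ft_force: [0.4, 0.2, 0.2]
width: 0.005
```

```bash
python3 -c "
from h import *
go(.532,.047,.1,-10)"
```

```text
shift/.12 [ 0.877 -1.087  0.961] turn/pi [-0.001  -0.0002 -0.0003] toolz heading -10.2 F [0.4 0.2 0.2] pos [0.4416 0.1957 0.2054] t 2.35 q [ 0.34  0.15  1.7   0.    1.29 -1.05] w 0.005
```

Request:
move_arm(steps=[[0,-0.3,0.3,0,0,0,1],[0.2,-0.7,0.7,0,0,0,1],[0.6,-1,0.96,0,0,0,1],[0.85,-1,0.96,0,0,0,1],[0.87,-1,0.96,0,0,0,1],[0.87,-1,0.96,0,0,0,1],[0.87,-1,0.96,0,0,0,1]])

```text
time_s: 2.93
ee_pos: [0.5328, 0.0588, 0.0994]
ee_rot: [0.14, 1.57, -0.139]
ft_force: [-0.1, -0.2, 0.2]
width: 0.003
```

```bash
python3 - <<'E'
from h import *
go(.532,.047,.005,-10)
im=arm.get_image("wrist"); save(im,"w0.png")
c,h,sz,g,P=wedge(im); print(c,h,sz,len(P))
E
```

```text
shift/.12 [ 0.787 -0.099  0.014] turn/pi [-0.0009 -0.0013 -0.0001] toolz heading -10.2 F [-0.1 -0.2  0.2] pos [0.5328 0.0588 0.0994] t 2.9333 q [ 0.04  0.38  1.67  0.    1.09 -1.35] w 0.003
[ 0.55837917 -0.02231634] -19.921505 (0.04996379837393761, 0.1282995045185089) 6622
```

View pics/w0.png

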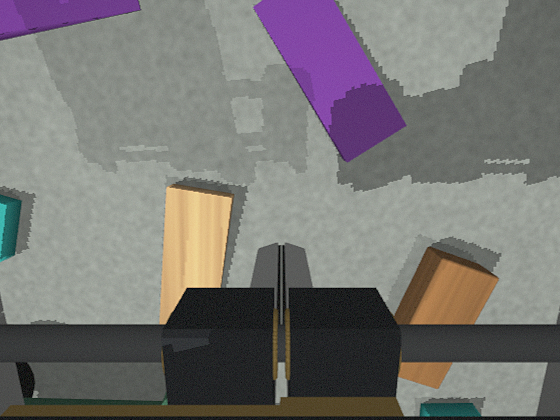

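The wrist view shows the shut fingertips at (281,250), right beside the thick half of the wooden wedge at (200,250). Next I descend and nudge the thick end sideways.

Request:
move_arm(steps=[[0.3,0,0,0,0,0,1],[0.6,0,0,0,0,0,1],[0.78,0,0,0,0,0,1],[0.78,0,0,0,0,0,1],[0.78,-0.05,0,0,0,0,1],[0.78,-0.1,0,0,0,0,1],[0.78,-0.15,0,0,0,0,1],[0.78,-0.18,0,0,0,0,1],[0.78,-0.21,0,0,0,0,1],[0.78,-0.24,0,0,0,0,1],[0.78,-0.27,0,0,0,0,1],[0.78,-0.3,0,0,0,0,1],[0.78,-0.33,0,0,0,0,1],[0.78,-0.33,0,0,0,0,1]])

```text
time_s: 4.15
ee_pos: [0.5264, 0.0199, 0.0076]
ee_rot: [0.14, 1.567, -0.138]
ft_force: [-0.0, -0.6, 1.6]
width: 0.003
```

```bash
cat >> h.py <<'E'
foot=np.array([.681,-.040])
def rep(n):
    im=arm.get_image(n); c,h,sz,g,P=wedge(im); a=np.radians(h)
    d=foot-c; print(n,"c",np.round(c,4),"h",round(h,1),"gh",np.degrees(np.arctan2(-g[1],-g[0])).round(1),np.round(sz,3),len(P),"foot in wedge",np.round([d@[np.cos(a),np.sin(a)],d@[-np.sin(a),np.cos(a)]],4)); return im
E
python3 - <<'E'
from h import *
for n in("top","scene","wrist"): rep(n)
go(.532,.047,.006,-10)
E
```

```text
top c [ 0.6086 -0.0356] h -102.9 gh -15.2 [0.049 0.036] 242 foot in wedge [-0.0119  0.0715]
scene c [ 0.5746 -0.0279] h -13.9 gh -18.2 [0.053 0.107] 744 foot in wedge [0.1062 0.0137]
wrist c [ 0.5247 -0.0192] h -13.8 gh -15.3 [0.05  0.055] 6107 foot in wedge [0.1567 0.0171]
shift/.12 [0.013 0.226 0.007] turn/pi [-0.0006 -0.0004 -0.0003] toolz heading -10.1 F [-0.4  0.3  0.1] pos [0.5264 0.0204 0.0075] t 4.3 q [-0.03  0.5   1.75  0.    0.89 -1.43] w 0.01
```

Request:
move_arm(steps=[[0,-0.03,0,0,0,0,1],[0,-0.06,0,0,0,0,1],[0,-0.09,0,0,0,0,1],[0,-0.1,0,0,0,0,1],[0,-0.1,0,0,0,0,1],[0,0.05,0,0,0,0,1],[0,0.15,-0.1,0,0,0,1],[-0.2,0.2,-0.4,0,0,0,1],[-0.5,0.2,-0.8,0,0,0,1],[-0.5,0.2,-1,0,0,0,1],[-0.5,0.2,-1,0,0,0,0.6],[-0.5,0.2,-1,0,0,0,0.6]])

```text
time_s: 5.3
ee_pos: [0.4122, 0.0654, 0.0687]
ee_rot: [0.139, 1.565, -0.137]
ft_force: [0.4, -1.2, 0.0]
width: 0.112
```

```bash
python3 - <<'E'
from h import *
for n in("top","scene"): im=rep(n)
go(.45,.0,.006,-5)
E
```

```text
top c [ 0.5648 -0.0307] h -4.6 gh -14.9 [0.051 0.13 ] 1130 foot in wedge [ 0.1166 -0.    ]
scene c [ 0.5649 -0.0352] h -3.4 gh -13.8 [0.061 0.131] 960 foot in wedge [0.1161 0.0021]
shift/.12 [ 0.514 -0.48   0.395] turn/pi [-0.0284 -0.     -0.0004] toolz heading -10.1 F [ 0.6 -0.  -0.3] pos [0.4134 0.065  0.0678] t 5.4 q [ 0.07  0.19  2.01  0.    0.93 -1.33] w 0.187
```

```bash
python3 - <<'E'
from h import *
im=arm.get_image("top"); save(im,"top2.png",(250,150,350,270),5)
c,h,sz,g,P=wedge(im)
a=np.radians(h);e=np.array([np.cos(a),np.sin(a)]);n=np.array([-e[1],e[0]])
u=(P[:,:2]-c)@e;v=(P[:,:2]-c)@n
for lo in np.arange(-.065,.065,.02):
    k=(u>lo)&(u<lo+.02); print(round(lo,3),k.sum(),np.percentile(v[k],[3,97]).round(4),np.median(P[k,2]).round(4))
E
```

```text
-0.065 178 [-0.023   0.0233] 0.0159
-0.045 179 [-0.023  0.023] 0.0133
-0.025 177 [-0.0226  0.0241] 0.0113
-0.005 172 [-0.0232  0.0239] 0.0082
0.015 168 [-0.0225  0.0232] 0.0062
0.035 168 [-0.0227  0.0229] 0.0038
0.055 78 [-0.022   0.0232] 0.0015
```

View pics/top2.png

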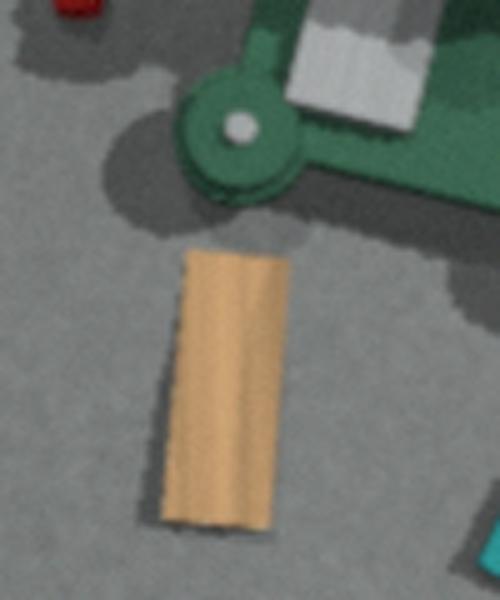

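The crop shows the wedge at (225,385) pointing at the lug bolt (240,128), with the offset under 2 mm. Now I move behind the thick end with the fingers 19 mm apart.

```bash
python3 - <<'E'
from h import *
go(.470,-.025,.006,-4.5)
E
```

```text
shift/.12 [ 0.511 -0.655  0.596] turn/pi [-0.0312 -0.0003 -0.0003] toolz heading -10.1 F [-0.2 -1.1 -0.1] pos [0.4134 0.0649 0.0675] t 5.45 q [ 0.07  0.19  2.01  0.    0.93 -1.33] w 0.194
```

Request:
move_arm(steps=[[0,-0.3,0.1,-0.031,0,0,0.6],[0,-0.655,0.3,-0.031,0,0,0.6],[0,-0.655,0.5,-0.031,0,0,0.6],[0.2,-0.655,0.6,-0.031,0,0,0.6],[0.45,-0.655,0.6,-0.031,0,0,0.6],[0.51,-0.655,0.6,-0.031,0,0,0.6],[0.51,-0.655,0.6,-0.031,0,0,0.6],[0.51,-0.655,0.6,-0.031,0,0,0.6]])

```text
time_s: 6.12
ee_pos: [0.4704, -0.0251, 0.0062]
ee_rot: [0.063, 1.572, -0.061]
ft_force: [0.6, 0.0, 0.2]
width: 0.203
```

```bash
python3 - <<'E'
from h import *
go(.5395,-.0305,.006,-4.5)
E
```

```text
shift/.12 [0.001 0.    0.577] turn/pi [-0.0002 -0.0007 -0.0004] toolz heading -4.5 F [0.6 0.  0.2] pos [ 0.4704 -0.0251  0.0062] t 6.1167 q [-0.13  0.41  1.91  0.    0.83 -1.62] w 0.203
```

Request:
move_arm(steps=[[0,0,0.06,0,0,0,0.6],[0,0,0.12,0,0,0,0.6],[0,0,0.15,0,0,0,0.6],[0,0,0.18,0,0,0,0.6],[0,0,0.21,0,0,0,0.6],[0,0,0.24,0,0,0,0.6],[0,0,0.27,0,0,0,0.6],[0,0,0.3,0,0,0,0.6],[0,0,0.33,0,0,0,0.6],[0,0,0.36,0,0,0,0.6],[0,0,0.39,0,0,0,0.6],[0,0,0.43,0,0,0,0.6],[0,0,0.43,0,0,0,0.6]])

```text
time_s: 7.2
ee_pos: [0.5228, -0.0293, 0.0062]
ee_rot: [0.063, 1.571, -0.061]
ft_force: [-0.3, 0.0, -0.4]
width: 0.198
```

```bash
python3 - <<'E'
from h import *
im=rep("scene"); save(im,"s1.png",(180,120,360,270),4)
im=rep("wrist")
go(.5395,-.0305,.006,-4.5)
E
```

```text
scene c [ 0.5929 -0.0383] h -3.4 gh -18.6 [0.062 0.135] 853 foot in wedge [0.0881 0.0035]
wrist c [ 0.5996 -0.0367] h 85.0 gh -4.2 [0.044 0.034] 2807 foot in wedge [ 0.0038 -0.0813]
shift/.12 [-0.     0.     0.146] turn/pi [-0.0002 -0.0007 -0.0004] toolz heading -4.5 F [-0.5  0.  -0.8] pos [ 0.522  -0.0291  0.006 ] t 7.3 q [-0.13  0.5   1.76  0.    0.88 -1.62] w 0.2
```

View pics/s1.png

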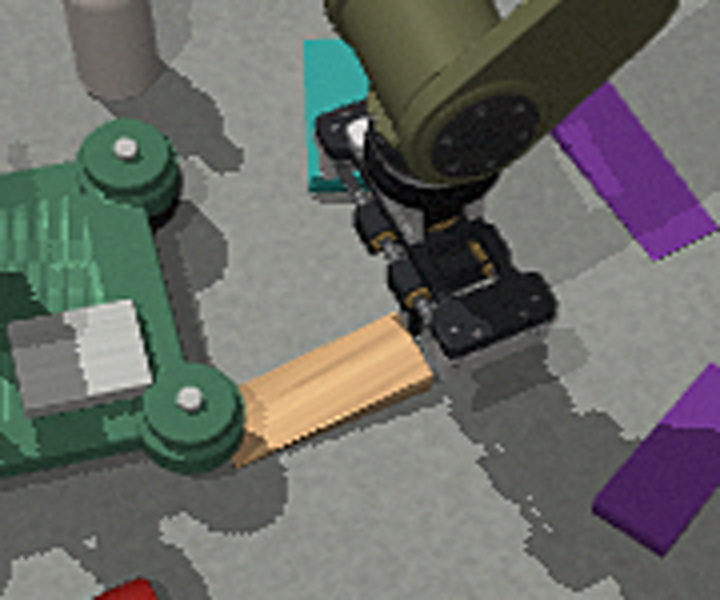

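The scene crop shows the wedge at (340,390) under the front-left lug (193,420), straight on, with the fingertips at its thick end. Next, push the thin end under.

Request:
move_arm(steps=[[0,0,0.03,0,0,0,0.6],[0,0,0.06,0,0,0,0.6],[0,0,0.09,0,0,0,0.6],[0,0,0.12,0,0,0,0.6],[0,0,0.15,0,0,0,0.6],[0,0,0.18,0,0,0,0.6],[0,0,0.21,0,0,0,0.6],[0,0,0.24,0,0,0,0.6],[0,0,0.27,0,0,0,0.6],[0,0,0.27,0,0,0,0.6]])

```text
time_s: 8.13
ee_pos: [0.5551, -0.0318, 0.0059]
ee_rot: [0.063, 1.571, -0.061]
ft_force: [0.3, -0.4, 0.1]
width: 0.198
```

```bash
cat >> h.py <<'E'
def bolts():
    im=arm.get_image("top"); px=im["pixels"].astype(int)
    d=arm.trace("gauge",im)[0]
    for (u,v) in((298,175),(376,195),(317,104)):
        w=np.zeros((420,560),bool); w[v-8:v+9,u-8:u+9]=1
        m=w&(px.max(2)-px.min(2)<25)&(px.max(2)>100); Q=world(im,m)
        print("bolt",len(Q),np.median(Q,0).round(4) if len(Q) else 0)
    P=world(im,d["mask"]); k=(P[:,2]>.035)&(P[:,2]<.085)
    return im
def level():
    for n in("top","scene"):
        im=arm.get_image(n); P=world(im,np.ones((420,560),bool))
        # base plate in gauge frame (rough), robust plane
        c=np.array([.7375,-.1437]); a=np.radians(-14.7); e=np.array([np.cos(a),np.sin(a)]); q=np.array([-e[1],e[0]])
        u=(P[:,:2]-c)@e; v=(P[:,:2]-c)@q
        k=(abs(u)<.075)&(abs(v)<.075)&(P[:,2]>.045)&(P[:,2]<.068); A=np.c_[u,v,np.ones(len(u))]
        for _ in range(6):
            g=np.linalg.lstsq(A[k],P[k,2],rcond=None)[0]; k=(abs(u)<.09)&(abs(v)<.09)&(abs(A@g-P[:,2])<.002)
        print(n,"tilt x,y rad",g[:2].round(4),"h",g[2].round(4),k.sum())
E
python3 - <<'E'
from h import *
bolts(); level(); rep("scene")
go(.5395,-.0305,.006,-4.5)
E
```

```text
bolt 37 [ 0.6794 -0.0352  0.0668]
bolt 38 [ 0.6339 -0.2106  0.0732]
bolt 35 [ 0.8432 -0.0786  0.0735]
top tilt x,y rad [ 0.0296 -0.0218] h 0.0568 2996
scene tilt x,y rad [ 0.0217 -0.0108] h 0.0572 1882
scene c [ 0.6258 -0.0397] h -5.4 gh -11.5 [0.06  0.134] 655 foot in wedge [0.055  0.0049]
shift/.12 [ 0.     0.    -0.125] turn/pi [-0.0002 -0.0005 -0.0004] toolz heading -4.5 F [ 0.4 -0.4  0.4] pos [ 0.5544 -0.0317  0.006 ] t 8.3833 q [-0.12  0.56  1.67  0.    0.92 -1.62] w 0.197
```

The foot is on the wedge at x ≈ 53 mm and its bolt has risen 3.5 mm. The gauge has moved about 1 mm. Continue.

Request:
move_arm(steps=[[0,0,0.03,0,0,0,0.6],[0,0,0.06,0,0,0,0.6],[0,0,0.09,0,0,0,0.6],[0,0,0.12,0,0,0,0.6],[0,0,0.15,0,0,0,0.6],[0,0,0.18,0,0,0,0.6],[0,0,0.21,0,0,0,0.6],[0,0,0.24,0,0,0,0.6],[0,0,0.27,0,0,0,0.6],[0,0,0.3,0,0,0,0.6],[0,0,0.33,0,0,0,0.6],[0,0,0.36,0,0,0,0.6],[0,0,0.36,0,0,0,0.6]])

```text
time_s: 9.47
ee_pos: [0.5983, -0.0352, 0.006]
ee_rot: [0.063, 1.57, -0.061]
ft_force: [-0.5, 0.2, -0.6]
width: 0.202
```

```bash
python3 - <<'E'
from h import *
bolts(); level(); rep("scene")
go(.5395,-.0305,.006,-4.5)
E
```

```text
bolt 6 [ 0.6859 -0.0393  0.0715]
bolt 37 [ 0.6348 -0.2131  0.0733]
bolt 36 [ 0.8453 -0.083   0.0732]
top tilt x,y rad [ 0.0019 -0.0007] h 0.0565 2840
scene tilt x,y rad [0.0013 0.0026] h 0.0568 2144
scene c [ 0.67   -0.0421] h -1.8 gh -14.1 [0.062 0.136] 576 foot in wedge [0.011  0.0024]
shift/.12 [ 0.     0.    -0.485] turn/pi [-0.0002 -0.0004 -0.0004] toolz heading -4.5 F [-0.2 -0.2 -1. ] pos [ 0.5976 -0.0351  0.006 ] t 9.7167 q [-0.12  0.63  1.54  0.    0.97 -1.61] w 0.2
```

Almost level. The foot is at x ≈ +9.5 mm on the wedge, so a slow final push of about 13 mm remains.

Request:
move_arm(steps=[[0,0,0.015,0,0,0,0.6],[0,0,0.03,0,0,0,0.6],[0,0,0.045,0,0,0,0.6],[0,0,0.06,0,0,0,0.6],[0,0,0.07,0,0,0,0.6],[0,0,0.08,0,0,0,0.6]])

```text
time_s: 10.22
ee_pos: [0.6058, -0.0358, 0.0059]
ee_rot: [0.063, 1.575, -0.061]
ft_force: [-17.4, 1.4, 10.9]
width: 0.199
```

Request:
move_arm(steps=[[0,0,0.015,0,0,0,0.6],[0,0,0.025,0,0,0,0.6],[0,0,0.035,0,0,0,0.6]])

```text
time_s: 10.47
ee_pos: [0.6079, -0.0359, 0.0059]
ee_rot: [0.063, 1.581, -0.061]
ft_force: [-20.6, 2.9, 13.8]
width: 0.202
```

```bash
python3 - <<'E'
from h import *
bolts(); level(); rep("scene")
go(.5395,-.0305,.006,-4.5)
E
```

```text
bolt 0 0
bolt 36 [ 0.636  -0.2133  0.0732]
bolt 34 [ 0.8463 -0.0829  0.0735]
top tilt x,y rad [-0.0033  0.0027] h 0.0567 2782
scene tilt x,y rad [0.0002 0.0011] h 0.057 2098
scene c [ 0.6824 -0.0386] h -2.6 gh -8.0 [0.052 0.13 ] 545 foot in wedge [-0.0014 -0.0015]
shift/.12 [ 0.005 -0.001 -0.575] turn/pi [-0.0001 -0.0032 -0.0004] toolz heading -4.5 F [-17.8   1.7  12.3] pos [ 0.6083 -0.0358  0.006 ] t 10.7167 q [-0.12  0.66  1.49  0.    1.   -1.61] w 0.197
```

The wedge has gone tight: the push force rose from about 0 to 20 N, the gauge is level and the foot is at mid-length. Back off and check.

Request:
move_arm(steps=[[0,0,-0.03,0,0,0,0.6],[0,0,-0.1,0,0,0,0.6],[0,0,-0.3,0,0,0,0.6],[0,0,-0.6,0,0,0,0.6],[0,0,-0.9,0,0,0,0.6],[-0.2,0,-1,0,0,0,0.6],[-0.6,0,-1,0,0,0,0.6],[-0.8,0,-1,0,0,0,0.6],[-0.8,0,-1,0,0,0,0.6],[-0.8,0,-1,0,0,0,0.6],[-0.8,0,-1,0,0,0,0.6],[-0.8,0,-1,0,0,0,0.6]])

```text
time_s: 11.72
ee_pos: [0.4891, -0.0265, 0.1019]
ee_rot: [0.064, 1.582, -0.061]
ft_force: [-0.6, 0.2, 0.4]
width: 0.199
```

```bash
python3 - <<'E'
from h import *
im=bolts(); level(); save(im,"top3.png",(250,80,430,270),3)
c,h,sz,g,P=wedge(im); a=np.radians(h); e=np.array([np.cos(a),np.sin(a)])
u=P[:,:2]@e; n=P[:,:2]@[-e[1],e[0]]; back=np.percentile(u,1); f=np.array([.6805,-.039])
k=P[:,2]>.003; print("wedge h",h,sz,"c from back edge",(back+.065),"foot x",f@e-back-.065,"foot y",f@[-e[1],e[0]]-np.median(n),"slope",np.polyfit(u[k],P[k,2],1)[0], "z back",P[u<back+.01,2].mean())
rep("scene"); go(.5,0,.1,-4.5)
E
```

```text
bolt 36 [ 0.6821 -0.0392  0.0736]
bolt 33 [ 0.6356 -0.2126  0.0736]
bolt 33 [ 0.8467 -0.083   0.0734]
top tilt x,y rad [-0.0015  0.0028] h 0.0567 3087
scene tilt x,y rad [-0.0036  0.0038] h 0.0569 2071
wedge h -93.22701 (0.050498269498348236, 0.041495900601148605) c from back edge 0.04065648457468532 foot x -0.04002520204396032 foot y 0.04599265655142981 slope -0.009302075635102049 z back 0.014865756354482099
scene c [ 0.7136 -0.0354] h -7.0 gh -11.7 [0.043 0.067] 289 foot in wedge [-0.0318 -0.0086]
shift/.12 [0.02  0.227 0.071] turn/pi [-0.0001 -0.0036 -0.0004] toolz heading -4.5 F [ 0.5 -0.8  0.5] pos [ 0.4894 -0.0265  0.1025] t 11.9667 q [-0.13  0.29  1.79  0.    1.07 -1.62] w 0.2
```

View pics/top3.png

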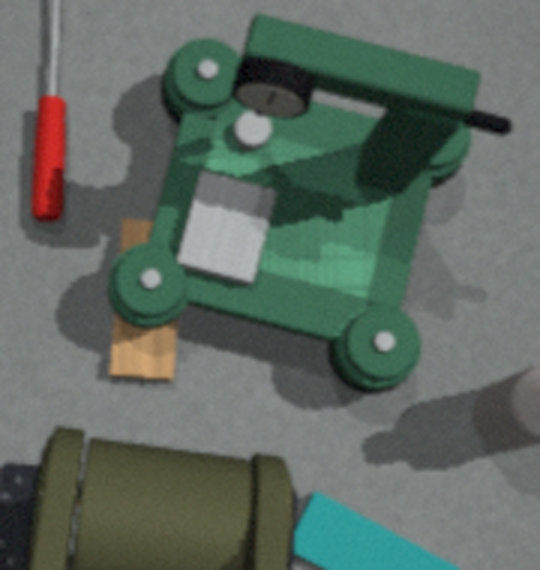

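The crop shows the wedge under the front-left lug (150,283), with its thick end sticking out at (142,355). The three visible bolts stand at 73.4–73.6 mm, the gripper is clear and the bystanders look untouched. Handing in.

```bash
python3 -c "
from h import *
print(arm.close_job()); print(arm.get_obs()['time_s'])"
```

```text
the job is handed in; nothing more can be done
None
the job is handed in; nothing more can be done
```

The wedge is under the bare foot, the gauge measures level, and I handed the job in at about 12 s of the 72 s allowed. No verdict was reported.

I nudged the wedge's thick end sideways to turn it from about -20° to -4.5°, so it pointed at the bare foot. I then pushed it in from the thick end with two slightly open fingertips. I stopped when the push force rose to about 20 N, with the foot at about mid-length on the wedge (0 to 1.5 mm past it), and backed the arm off.

**Level:** the three visible bolt heads stand at 73.4 to 73.6 mm. The plane fits give a tilt of 0.003 to 0.005 rad, against the 0.015 limit.

**Gauge shift:** the front-right and rear-left bolt heads moved 5 to 6 mm, nearly all of it from the gauge standing upright. The gauge itself slid about 1 to 2 mm.

**Not measured directly:**
- **Rear-right foot:** its load is inferred only from the rise in push force.
- **Wedge pose:** the last automatic fit was unusable because the lug hides half the wedge. I placed it from the fingertip position, the visible end and the picture.
- **Bystanders:** I checked them only by eye, in a final crop that left the offcut out and cut off parts of the glue and screwdriver. The arm did not go near them.

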